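# Take a dowel spacing with spring dividers

### The arm

A 7-joint arm with a two-finger parallel gripper is mounted at the origin on the work surface; the furniture and walls round the work are solid. World frame = base frame: x ahead of the robot, y to its left, z up, the work surface at z = 0. Lengths are in m, angles in rad, forces in N, time in s.
With the tool pointing down it reaches from about 0.425 to 0.875 m from the base axis. Payload 8.4 kg.
Tool frame: the origin (TCP) lies at the very end of the fingers, on their centre line; the grasp point (between the pads) lies r.hold_point_z behind it (r.hold_point_z is the distance from the TCP to the grasp point, in m); z points along the fingers, y is the line along which they close (so a half turn about z gives the same grasp; the last joint's range is limited). The gripper opens to 85 mm and grips with 20 to 120 N. Pads are 22 mm wide; open, the fingers measure 114 mm over their backs; the gripper's body (76 mm by 85 mm) begins 54 mm behind the grasp point. The pads swing forward as they close: fully open they stand 13 mm farther back than shut.
Start: joints at [1.097, 0.333, 0.04, 1.465, -0.013, 1.343, -0.059], TCP at [0.238, -0.605, 0.198] pointing down, gripper open.
Joint ranges: [-2.58, 2.58], [-0.38, 2.09], [-1.3, 1.39], [0.25, 2.4], [-1.5, 4.64], [0.08, 2.09], [-2.65, 2.65]. Speed limits (rad/s): [2.22, 2.22, 2.79, 2.79, 3.14, 3.14, 3.14].

### API

Orientations are given as a 3x3 rotation matrix whose columns are the frame's x, y, z axes.
In Python, from station import r gives the robot as it stands.
- The arm moves only by the tool apply_moves, never from a script. Its argument "deltas" is a list of rows, each a list of 3 entries, a list of its own where there are three numbers: the finger opening in cm, from 0 to 8.54, then the shift along the tool's x, y, z in cm, then the turn about the tool's z in degrees. In form: [[fingers, [x, y, z], turn], ...]. A call has 1 to 5 rows; each row is the pose to reach, as a shift and turn from the pose commanded when the call began, along the tool's axes at that moment; what a row does not reach only later rows make up. A row lasts 1/12 s, in which the tool goes at most 41.7 mm and 7.16 degrees, less where a joint would pass 70% of its speed; a pose out of reach is approached as far as the arm can. A call with a gripper value outside its range is refused whole. The fingers move at their own pace and stop on an object; the grip force is fixed at half the most. Time passes only in rows, so rows that repeat a pose let the fingers close. It gives the time, the measured TCP pose, the force, the opening and the grip force at its end, in the units of the state.
- r.read_state(): the state, without advancing time (a new reading comes with each control period).
- r.capture(name): name is "scene" or "top" or "wrist"; returns a dict with "frame" (400x640x3 uint8, blue, green, red), "fovy" (degrees; the focal length in pixels is half the picture's height over the tangent of half this angle, whatever the lens; pixels are square), "cx", "cy" (the principal point, pixels), "extrinsics" (4x4, takes a point from world to camera coordinates); the wrist camera has in their place "T_tool_cam" (4x4, takes a point from camera to tool coordinates, whose origin is the TCP and whose axes are the flange's). Camera axes: x right, y down, z forward; pixel columns grow to the right and rows downward; lengths in m; the calibration is good to about 2 mm. The wrist camera is an equidistant fisheye: a pixel r from the principal point sees the ray r / f radians off the axis. A picture is of the moment at which its call begins: read the wrist's pose just before it. There is no depth.
- r.job_done(): hands the job in; it is judged then, once.
Trained networks look in a picture, given as the dict that the camera call returned (one of the last four; its "shot" number tells which), for a name from the list of things; names that differ only in an ending like _2 or _b are one class to them, and where a whole thing is asked for, a point or a joint stands for the part that bears it (a point fixed in the world has none). Each returns a list of dicts, best first, with "confidence" (0 to 1); they miss things now and then, are a little off and sometimes report something else, mostly with a low value. They report only what shows in the picture. A call takes as long as a camera call.
- r.find_in(target, picture): "extent" ([left, top, right, bottom] in pixels, round what is visible of it).
- r.landmark_of(target, picture): "at" ([column, row] in pixels: a listed point, or the origin of a listed thing).
The state is a dict: "clock": time; "q": joint angles; "qd": joint speeds; "tau": joint torques, N m; "ee_pos": TCP position; "ee_rot": TCP orientation; "wrist_force": force on the tool from outside, world axes, zero at the start; "moment": the same for the moment, N m; "width": finger opening in m; "grasp_force": force on a finger pad.
Only numpy, scipy, OpenCV 4.12 (cv2) and the standard library are available. Lean on these libraries where they do the work, as an engineer would, in place of code of your own. Each camera call takes 0.05 s, during which the arm holds its last target. There are 200 camera calls.

### The job

Take the dowel spacing off the wooden rail with the small spring dividers: pinch them by the two round grip studs, lift them straight up out of their slot in the tool block, and bring them points down over the two brass dowel centres on the rail. Squeeze the sprung legs until each divider point stands straight above the tip of one dowel centre, hovering a few millimetres over it and touching nothing, and finish while still holding the dividers there with the gap steady, so that a mate can run the nut down. Do not jab the points into the brass or the wood, and leave the other tools where they are.

Things in the scene. Friction and masses are not known exactly. Their poses are not given: they have to be found in the camera images.
- tool_block: hardwood block screwed to the bench, 66 (x) x 130 (y) x 50 mm high, origin at the centre of its underside. A slot 12 (x) x 70 (y) mm and 34 mm deep, centred 6 mm to +x of the middle, holds the dividers; four small empty holes lie to -x of it. It does not move
- dividers: steel spring dividers, 70 g, 20 x 74 x 105 mm, standing points down in the slot, their shoulders on the block's top. Legs spread along the body's y, z up. Origin midway between the free points, which hang 26 mm below the block's top. Up to 35 mm above the origin lie the shoulders and a cross rod 74 mm long with a brass nut. Each leg pivots in the bow head at y = 5 mm either side, 100 mm above the origin
- dividers_grip (a point): middle between the two grip studs, 60 mm above the dividers' origin, 45 mm below the top of the bow head. The studs, one outside each leg, are round bars lying along the dividers' x, 10 mm thick and 16 mm long: the place to pinch (along the dividers' y); 43.6 mm wide over both at rest
- point_left (a point): end of the leg on the dividers' +y side, 54 mm from the other at rest; squeezing lowers both points by 1 to 2.2 mm relative to the bow head
- point_right (a point): end of the leg on the dividers' -y side. Both points lie 60 mm below the stud line at rest and 61 mm below it when squeezed
- leg_left (a joint): q, rad: how far each leg is squeezed from rest (both alike; 0 sprung open, 0.24 points almost together). Distance between points = 10 + 204.8 sin(0.2165 - q) mm; width over studs = 20 + 83.4 sin(0.2868 - q) mm. The spring pushes each stud out with 4 N at q 0, 8 N at 0.1, 11 N at 0.16
- rail: pine rail fixed to the bench so that it cannot shift, 46 (x) x 190 (y) x 34 mm high, origin at the centre of its underside; a gauge line runs along the middle of its top
- dowel_centre_a: brass dowel centre, 11 mm flange with a pointed tip 5 mm high, fixed on the rail's gauge line; origin on the rail's top, z up. The two stand 18 to 48 mm apart along the rail
- dowel_centre_b: the other, alike, dowel centre, further to the rail's -y
- dowel_centre_a_point (a point): tip of dowel centre a, 39 mm above the bench
- dowel_centre_b_point (a point): tip of dowel centre b
- try_square: bystander: try square with a dark wooden stock and steel blade, 183 x 125 x 17 mm
- marking_gauge: bystander: beech marking gauge, 210 x 65 x 71 mm
- tape_1: bystander: roll of tape lying flat, 95 mm across, 25 mm high
- offcut_2: bystander: dark sawn offcut, 45 x 90 x 30 mm

How it is judged:
By the outcome, as a careful person would: the job done as asked, in the order asked, and still so for the second after the job is handed in, while the arm keeps its last pose, push and grip.
It also fails if it takes over 35 s, if anything falls off the work surface, if the arm or the gripper's body presses on something with over 40 N, if the wrist force passes 120 N, or if a joint passes its speed limit or range.

## Working session

There is one attempt and no reset: what is moved stays moved. The work goes in short steps, Python scripts to look and compute and a tool call to move; the robot and the scene stay as the last step left them, time stands still between calls to the robot, and variables do not carry over. Pictures are saved under pics/ and viewed, at most 10 in all, crops included, and the job is handed in when it is done.

Besides the shell and the picture viewer there is one more tool, called after ">>>" by a JSON object that holds its "fn" and its "kwargs". apply_moves: Moves the arm, as the interface text tells. Its arguments: {"type":"object","properties":{"deltas":{"type":"array"}},"required":["deltas"]}

```bash
mkdir -p pics; ls
cat > h.py <<'E'
import numpy as np, cv2
from station import r
def ray(pic,uv,T_wt=None):
    h,w=pic["frame"].shape[:2]; f=h/2/np.tan(np.radians(pic["fovy"])/2)
    d=np.array([(uv[0]-pic["cx"])/f,(uv[1]-pic["cy"])/f])
    if "T_tool_cam" in pic:
        th=np.hypot(*d); v=np.r_[d/max(th,1e-9)*np.sin(th),np.cos(th)]
        T=T_wt@pic["T_tool_cam"]
    else:
        v=np.r_[d,1]; T=np.linalg.inv(pic["extrinsics"])
    v=T[:3,:3]@v; return T[:3,3],v/np.linalg.norm(v)
def onz(pic,uv,z,T=None):
    o,v=ray(pic,uv,T); return o+v*(z-o[2])/v[2]
def tri(rays):
    A=np.zeros((3,3));b=np.zeros(3)
    for o,v in rays:
        P=np.eye(3)-np.outer(v,v);A+=P;b+=P@o
    p=np.linalg.solve(A,b)
    return p,[np.linalg.norm((np.eye(3)-np.outer(v,v))@(p-o)) for o,v in rays]
def Twt(s):
    T=np.eye(4);T[:3,:3]=s["ee_rot"];T[:3,3]=s["ee_pos"];return T
E
python3 - <<'E'
from h import *
np.set_printoptions(precision=4,suppress=True)
s=r.read_state();print(s["clock"],s["ee_pos"],s["ee_rot"],s["width"],r.hold_point_z)
for n in("scene","top","wrist"):
    T=Twt(r.read_state());p=r.capture(n);cv2.imwrite(f"pics/{n}0.png",p["frame"])
    print(n,p["fovy"],p["cx"],p["cy"])
    o=ray(p,(320,200),T);print(o)
    for t in("tool_block","dividers","dividers_grip","point_left","point_right","rail","dowel_centre_a","dowel_centre_a_point","dowel_centre_b_point"):
        for d in r.landmark_of(t,p)[:3]: print(" ",t,d["at"],round(d["confidence"],2))
    for t in("dividers","tool_block","rail"):
        for d in r.find_in(t,p)[:1]: print(" box",t,d["extent"],round(d["confidence"],2))
E
```

```text
pics
0.0 [ 0.2377 -0.6044  0.1966] [[ 0.9306  0.366  -0.0007]
 [ 0.366  -0.9306  0.0015]
 [-0.0001 -0.0016 -1.    ]] 0.08539174209761961 0.0187
scene 45.03705795306865 325.5748260343636 192.6940749522124
(array([0.0048, 0.8462, 0.9157]), array([ 0.3969, -0.6417, -0.6563]))
  tool_block [289.3, 250.1] 0.93
  tool_block [221.5, 295.1] 0.74
  dividers [284.3, 241.6] 0.66
  dividers [314.5, 165.6] 0.51
  dividers_grip [282.3, 226.5] 0.6
  point_left [283.4, 248.9] 0.56
  point_right [287.3, 232.1] 0.37
  rail [348.3, 185.2] 0.69
 box dividers [278.3, 213.1, 288.6, 243.3] 0.71
 box tool_block [269.1, 217.6, 308.5, 269.2] 0.66
 box rail [321.7, 160.5, 367.6, 204.1] 0.75
top 57.122890505606264 313.8724610494064 199.3434159181789
(array([0.3578, 0.0146, 1.0318]), array([ 0.1301, -0.0278, -0.9911]))
  tool_block [259.5, 188.2] 0.76
  dividers [256.8, 179.2] 0.48
  point_right [270.1, 177.9] 0.42
  rail [365.2, 183.7] 0.95
  rail [254.1, 176.7] 0.28
 box dividers [244.3, 168.7, 266.1, 184.8] 0.26
 box tool_block [234.1, 166.0, 282.9, 198.9] 0.59
 box rail [331.5, 170.7, 403.9, 201.4] 0.76
wrist 65.70646984690485 324.9182295723217 206.89914358553224
(array([ 0.309 , -0.5765,  0.3738]), array([-0.2627, -0.0861, -0.961 ]))
 box tool_block [116.2, 0.0, 235.5, 112.8] 0.61
```

Run:
```python
import cv2
a=cv2.imread("pics/scene0.png");b=cv2.imread("pics/top0.png")
c=cv2.resize(a[140:290,220:420],None,fx=3.9,fy=3.9,interpolation=2)[:, :]
d=cv2.resize(b[150:220,210:420],None,fx=3.7,fy=3.7,interpolation=2)
cv2.imwrite("pics/c0.png",c);cv2.imwrite("pics/d0.png",d)
```

```text
(no output)
```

View pics/scene0.png

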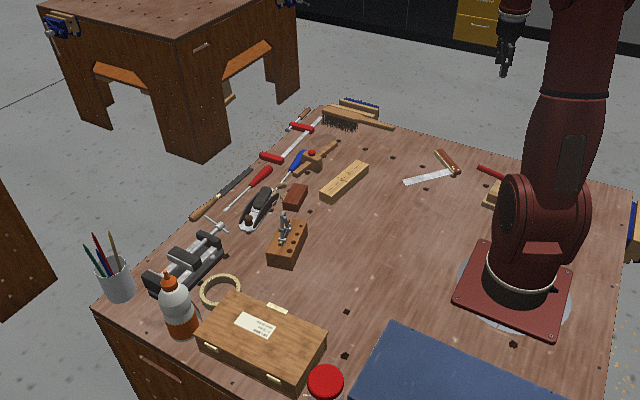

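View pics/top0.png

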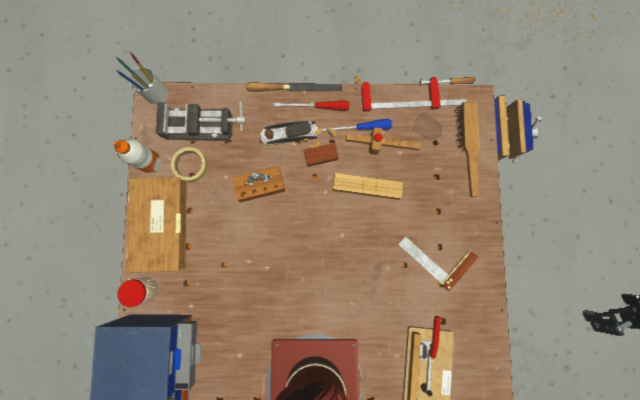

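The scene picture shows the block with dividers at about (285,240) and the rail at (345,182). In the top picture they are at (259,183) and (368,186), the offcut and gauge are behind, and the arm is off to the right.

Run:
```python
from h import *
np.set_printoptions(precision=4,suppress=True)
p=r.capture("top");q=r.capture("scene")
for n,uv,z in(("block",(259.5,184.5),.05),("blockL",(234,188),.05),("rail",(368,185.5),.034),("railR0",(403,188),.034),("railL",(335,182),.034)): print(n,onz(p,uv,z))
print("block tri",tri([ray(p,(259.5,185)),ray(q,(289.3,250.1))]))
print("rail tri",tri([ray(p,(368,186)),ray(q,(348,185))]))
print("sc grip",onz(q,(282.3,226.5),.084))
```

```text
block [0.5282 0.1508 0.05  ]
blockL [0.5183 0.2194 0.05  ]
rail [ 0.5297 -0.1458  0.034 ]
railR0 [ 0.5232 -0.2424  0.034 ]
railL [ 0.5391 -0.0548  0.034 ]
block tri (array([ 0.5334,  0.157 , -0.0038]), [np.float64(0.0029733181533498345), np.float64(0.0029733181533498822)])
rail tri (array([ 0.5297, -0.1547, -0.0074]), [np.float64(0.006083695070395803), np.float64(0.006083695070395812)])
sc grip [0.5389 0.1641 0.084 ]
```

View pics/d0.png

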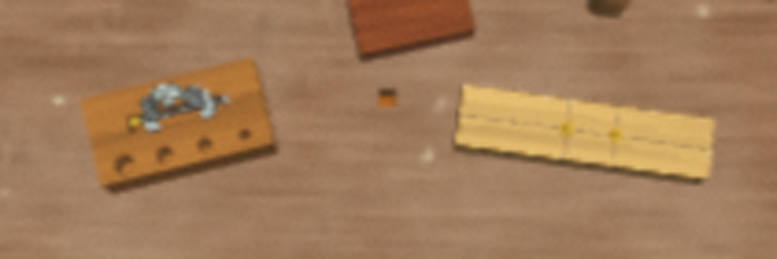

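The crop shows the brass centres near (363,185) and (376,186) in the top image. The block is yawed about +13° and the rail about -6°. I'll move over the rail first.

>>> {"fn": "apply_moves", "kwargs": {"deltas": [[8.54, [3.2, -2.3, -0.8], 4], [8.54, [6.4, -4.6, -1.6], 8], [8.54, [9.6, -6.9, -2.4], 12], [8.54, [12.8, -9.2, -3.2], 16], [8.54, [16.0, -11.5, -4.0], 20]]}}

```text
clock: 2.47
ee_pos: [0.3454, -0.4376, 0.238]
ee_rot: [[1.0, 0.022, 0.0], [0.022, -1.0, -0.0], [0.0, 0.0, -1.0]]
wrist_force: [0.7, -1.5, 0.2]
width: 0.0854
grasp_force: 0.0
```

>>> {"fn": "apply_moves", "kwargs": {"deltas": [[8.54, [2.2, -3.3, 0], 1.5], [8.54, [4.4, -6.6, 0], 3], [8.54, [6.6, -9.9, 0], 4.5], [8.54, [8.8, -13.2, 0], 6], [8.54, [11.0, -16.5, 0], 7]]}}

```text
clock: 2.88
ee_pos: [0.4511, -0.2698, 0.2379]
ee_rot: [[0.995, -0.098, 0.001], [-0.098, -0.995, -0.001], [0.001, 0.0, -1.0]]
wrist_force: [1.2, -0.9, 0.6]
width: 0.0854
grasp_force: 0.0
```

>>> {"fn": "apply_moves", "kwargs": {"deltas": [[8.54, [2, -3.0, 0], 0], [8.54, [4, -6.0, 0], 0], [8.54, [6, -9, 0], 0], [8.54, [7.0, -11, 0], 0], [8.54, [7.0, -11, 0], 0]]}}

```text
clock: 3.3
ee_pos: [0.5333, -0.1627, 0.2375]
ee_rot: [[0.996, -0.089, 0.001], [-0.089, -0.996, 0.002], [0.001, -0.002, -1.0]]
wrist_force: [-0.7, 0.5, 0.4]
width: 0.0855
grasp_force: 0.0
```

Run:
```python
from h import *
np.set_printoptions(precision=4,suppress=True)
s=r.read_state();T=Twt(s);p=r.capture("wrist");print(s["clock"],s["ee_pos"],s["ee_rot"][:,0])
cv2.imwrite("pics/w1.png",p["frame"]);np.savez("w1.npz",T=T,Tc=p["T_tool_cam"],m=[p["fovy"],p["cx"],p["cy"]])
for t,z in(("dowel_centre_a_point",.039),("dowel_centre_a",.034),("rail",0)):
    for d in r.landmark_of(t,p)[:3]: print(" ",t,d["at"],round(d["confidence"],2),onz(p,d["at"],z,T))
```

```text
3.3 [ 0.5333 -0.1627  0.2375] [ 0.9961 -0.0886  0.0008]
  dowel_centre_a_point [299.7, 179.1] 0.66 [ 0.532 -0.13   0.039]
  dowel_centre_a [329.9, 179.8] 0.5 [ 0.5266 -0.1672  0.034 ]
  dowel_centre_a [300.5, 177.6] 0.47 [ 0.5327 -0.1307  0.034 ]
  rail [312.2, 171.9] 0.69 [ 0.5323 -0.144   0.    ]
```

View pics/w1.png

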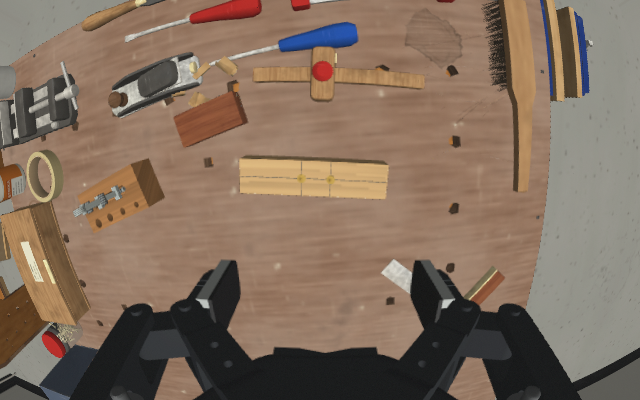

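The wrist image shows the rail mid-picture with brass centres at (300,179) and (330,180), about 37 mm apart. The block is at (118,195). Next I'll move over the block.

>>> {"fn": "apply_moves", "kwargs": {"deltas": [[8.54, [-0.3, -4.0, 0.4], -3], [8.54, [-0.7, -8, 0.8], -6], [8.54, [-1, -12, 1.2], -9], [8.54, [-1.3, -16, 1.6], -12], [8.54, [-1.6, -20, 2.0], -15]]}}

```text
clock: 3.92
ee_pos: [0.5337, 0.0317, 0.2177]
ee_rot: [[0.986, 0.164, 0.001], [0.164, -0.986, -0.001], [0.001, 0.001, -1.0]]
wrist_force: [0.8, -0.1, 0.0]
width: 0.0856
grasp_force: 0.0
```

Run:
```python
from h import *
np.set_printoptions(precision=4,suppress=True)
s=r.read_state();T=Twt(s);p=r.capture("wrist");print(s["clock"],s["ee_pos"],s["ee_rot"][:,0],s["qd"])
cv2.imwrite("pics/w2.png",p["frame"])
for t,z in(("dividers_grip",.084),("dividers",.024),("point_left",.024)):
    for d in r.landmark_of(t,p)[:2]: print(" ",t,d["at"],round(d["confidence"],2),onz(p,d["at"],z,T))
```

```text
3.9167 [0.5337 0.0317 0.2177] [0.9865 0.164  0.0007] [-0.5311  0.1192 -0.4263 -0.0035  0.1015 -0.0841 -0.3443]
  dividers_grip [212.4, 163.2] 0.61 [0.5421 0.154  0.084 ]
  dividers [225.0, 156.5] 0.72 [0.5399 0.159  0.024 ]
  point_left [116.7, 107.5] 0.16 [0.5901 0.3323 0.024 ]
```

>>> {"fn": "apply_moves", "kwargs": {"deltas": [[8.54, [1, -4, 0], -1], [8.54, [2, -8, 0], -2], [8.54, [2.6, -11.5, 0], -3], [8.54, [2.6, -12.0, 0], -3], [8.54, [2.6, -12.0, 0], -3]]}}

```text
clock: 4.53
ee_pos: [0.54, 0.1552, 0.2176]
ee_rot: [[0.976, 0.217, -0.0], [0.217, -0.976, 0.0], [0.0, -0.0, -1.0]]
wrist_force: [0.2, -0.3, -0.8]
width: 0.0854
grasp_force: 0.0
```

Run:
```python
from h import *
np.set_printoptions(precision=4,suppress=True)
s=r.read_state();T=Twt(s);p=r.capture("wrist");print(s["clock"],s["ee_pos"],s["ee_rot"][:,0])
np.savez("w3.npz",T=T,Tc=p["T_tool_cam"],m=[p["fovy"],p["cx"],p["cy"]],F=p["frame"])
for t,z in(("dividers_grip",.084),("dividers",.024),("tool_block",0)):
    for d in r.landmark_of(t,p)[:2]: print(" ",t,d["at"],round(d["confidence"],2),onz(p,d["at"],z,T))
d=r.find_in("tool_block",p)[0]["extent"];print(d)
u=[max(0,int(d[0])-15),max(0,int(d[1])-40),int(d[2])+15,int(d[3])+15];print(u)
cv2.imwrite("pics/w3.png",cv2.resize(p["frame"][u[1]:u[3],u[0]:u[2]],None,fx=4,fy=4,interpolation=2))
```

```text
4.5333 [0.54   0.1552 0.2176] [0.9762 0.217  0.    ]
  dividers_grip [325.6, 190.3] 0.73 [0.5379 0.1546 0.084 ]
  dividers [326.0, 178.9] 0.81 [0.5372 0.1538 0.024 ]
  dividers [513.6, 226.0] 0.42 [ 0.5333 -0.1291  0.024 ]
  tool_block [320.8, 178.9] 0.56 [0.5307 0.1592 0.    ]
[265.6, 153.1, 377.6, 217.0]
[250, 113, 392, 232]
```

View pics/w3.png

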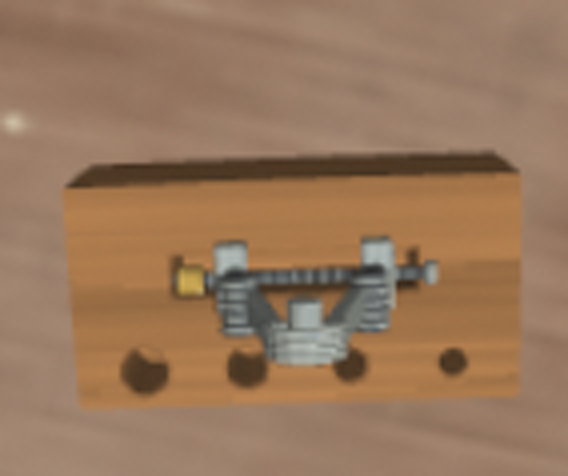

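The crop shows the block, with the ribbed grip studs at crop (236,305) and (374,300), the bow head at (307,340) and the nut at left.

Run:
```python
from h import *
np.set_printoptions(precision=4,suppress=True)
z=np.load("w3.npz");p=dict(frame=z["F"],T_tool_cam=z["Tc"],fovy=z["m"][0],cx=z["m"][1],cy=z["m"][2]);T=z["T"]
P=lambda c,h:onz(p,(250+(c[0]+.5)/4-.5,113+(c[1]+.5)/4-.5),h,T)
for a,b,h in(((67,187),(518,173),.05),((82,406),(520,395),.05),((145,371),(453,361),.05),((236,305),(374,300),.089),((190,281),(430,272),.057),((231,255),(377,252),.055)):
    A,B=P(a,h),P(b,h);d=A-B;print(A,B,(A+B)/2,np.linalg.norm(d),np.degrees(np.arctan2(-d[0],d[1])))
print(P((306,343),.129))
m=(P((67,187),.05)+P((518,173),.05)+P((82,406),.05)+P((520,395),.05))/4
th=np.radians(13.3);print("slot",m+.006*np.array([np.cos(th),np.sin(th),0]))
s=r.read_state();g=P((305,303),.087);print(T[:3,:3].T@(g-T[:3,3]), np.degrees(np.arctan2(T[1,0],T[0,0])))
```

```text
[0.5505 0.226  0.05  ] [0.5819 0.1025 0.05  ] [0.5662 0.1643 0.05  ] 0.1273623206881116 14.27932710509383
[0.4871 0.2105 0.05  ] [0.5185 0.0849 0.05  ] [0.5028 0.1477 0.05  ] 0.12950227179647125 14.042241298505598
[0.5018 0.194  0.05  ] [0.5243 0.1071 0.05  ] [0.513  0.1505 0.05  ] 0.08980503481428194 14.466592270170405
[0.5369 0.172  0.089 ] [0.5457 0.1381 0.089 ] [0.5413 0.1551 0.089 ] 0.03501248018902438 14.668848776514817
[0.5327 0.186  0.057 ] [0.5498 0.1211 0.057 ] [0.5413 0.1536 0.057 ] 0.06705944223408254 14.748390618985926
[0.542  0.1763 0.055 ] [0.5517 0.1367 0.055 ] [0.5468 0.1565 0.055 ] 0.04075029593133482 13.734206120698541
[0.5419 0.1551 0.129 ]
slot [0.5403 0.1574 0.05  ]
[0.0006 0.0005 0.1306] 12.53305115737329
```

>>> {"fn": "apply_moves", "kwargs": {"deltas": [[8.54, [0.1, 0, 2.0], -1.8], [8.54, [0.1, 0, 5.0], -1.8], [8.54, [0.1, 0, 7.5], -1.8], [8.54, [0.1, 0, 9.0], -1.8], [8.54, [0.1, 0, 9.0], -1.8]]}}

```text
clock: 5.2
ee_pos: [0.5392, 0.1522, 0.1241]
ee_rot: [[0.97, 0.244, -0.005], [0.244, -0.97, -0.002], [-0.006, 0.0, -1.0]]
wrist_force: [-0.8, -0.4, 0.6]
width: 0.0855
grasp_force: 0.0
```

Run:
```python
from h import *
np.set_printoptions(precision=4,suppress=True)
s=r.read_state();T=Twt(s);p=r.capture("wrist");print(s["clock"],s["ee_pos"],s["ee_rot"][:,0],r.hold_point_z)
for t,z in(("dividers_grip",.084),("dividers",.024)):
    for d in r.landmark_of(t,p)[:1]: print(" ",t,d["at"],round(d["confidence"],2),onz(p,d["at"],z,T))
cv2.imwrite("pics/w4.png",cv2.resize(p["frame"][100:300,200:450],None,fx=3,fy=3,interpolation=2))
```

```text
5.2 [0.5392 0.1522 0.1241] [ 0.9697  0.2442 -0.0055] 0.0187
  dividers_grip [320.3, 217.8] 0.57 [0.5386 0.1561 0.084 ]
  dividers [319.2, 193.6] 0.79 [0.5403 0.1584 0.024 ]
```

View pics/w4.png

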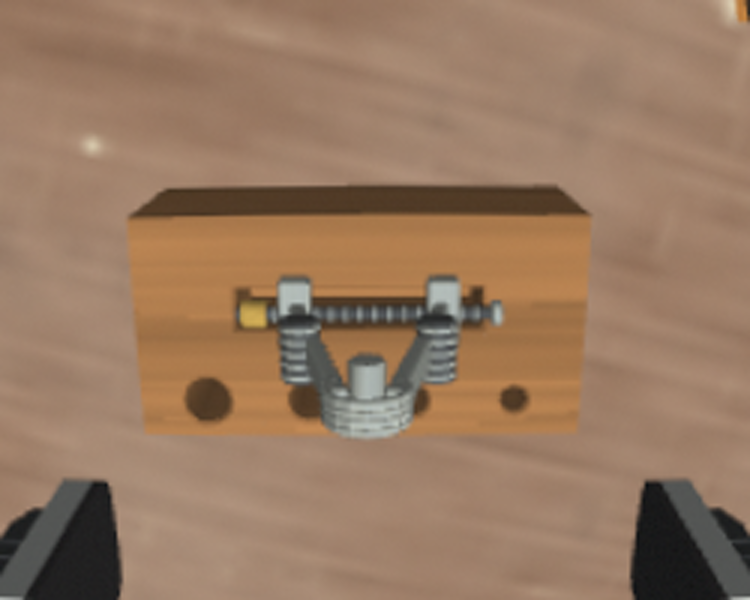

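The dividers sit centred between the fingers, with studs at crop (298,352) and (441,350). The block is square to the gripper. The arm is still settling, so I'll let it settle while descending.

>>> {"fn": "apply_moves", "kwargs": {"deltas": [[8.54, [0, 0, 1.2], 0], [8.54, [0, 0, 2.6], 0], [8.54, [0, 0, 2.6], 0], [8.54, [0, 0, 2.6], 0]]}}

```text
clock: 5.68
ee_pos: [0.5409, 0.1546, 0.1016]
ee_rot: [[0.969, 0.246, -0.0], [0.246, -0.969, -0.0], [-0.0, 0.0, -1.0]]
wrist_force: [0.6, -0.1, 1.1]
width: 0.0852
grasp_force: 0.0
```

Run:
```python
from h import *
np.set_printoptions(precision=4,suppress=True)
s=r.read_state();T=Twt(s);p=r.capture("wrist");print(s["clock"],s["ee_pos"],s["ee_rot"][:,0],s["qd"],s["wrist_force"])
for t,z in(("dividers_grip",.084),("dividers",.024)):
    for d in r.landmark_of(t,p)[:1]:
        g=onz(p,d["at"],z,T);print(" ",t,d["at"],round(d["confidence"],2),g,T[:3,:3].T@(g-T[:3,3]))
cv2.imwrite("pics/w5.png",cv2.resize(p["frame"][130:330,195:455],None,fx=3,fy=3,interpolation=2))
```

```text
5.6833 [0.5409 0.1546 0.1016] [ 0.9692  0.2464 -0.0003] [-0.0002 -0.012  -0.007  -0.0212 -0.0034  0.0059 -0.    ] [ 0.5796 -0.1448  1.1491]
  dividers_grip [325.1, 230.9] 0.88 [0.5399 0.1547 0.084 ] [-0.0009 -0.0003  0.0176]
  dividers [324.1, 204.0] 0.95 [0.5405 0.1557 0.024 ] [-0.0001 -0.0012  0.0776]
```

View pics/w5.png

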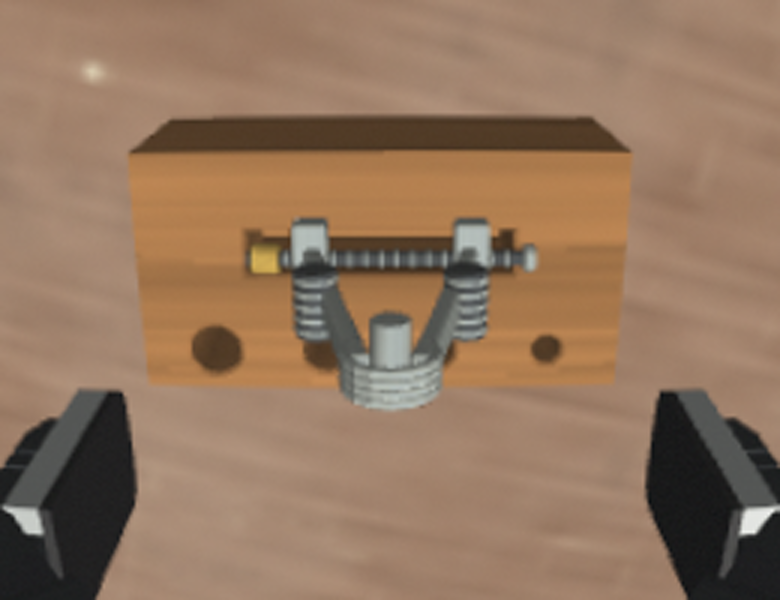

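Alignment is within 1 mm: the studs are at crop (313,305) and (471,303), with the fingers evenly either side. I'll go down and pinch.

>>> {"fn": "apply_moves", "kwargs": {"deltas": [[8.54, [0, 0, 1.5], 0], [8.54, [0, 0, 2.8], 0], [8.54, [0, 0, 3.6], 0], [8.54, [0, 0, 3.7], 0], [8.54, [0, 0, 3.7], 0]]}}

```text
clock: 6.25
ee_pos: [0.5405, 0.1547, 0.064]
ee_rot: [[0.969, 0.247, -0.001], [0.247, -0.969, -0.0], [-0.001, -0.0, -1.0]]
wrist_force: [1.0, 0.6, -0.1]
width: 0.0851
grasp_force: 0.0
```

>>> {"fn": "apply_moves", "kwargs": {"deltas": [[6, [0, 0, 0], 0], [5, [0, 0, 0], 0], [4.4, [0, 0, 0], 0], [4.1, [0, 0, 0], 0], [3.8, [0, 0, 0], 0]]}}

```text
clock: 6.67
ee_pos: [0.5411, 0.1548, 0.0648]
ee_rot: [[0.969, 0.247, 0.0], [0.247, -0.969, 0.0], [0.0, 0.0, -1.0]]
wrist_force: [0.0, 0.5, 0.4]
width: 0.0382
grasp_force: 0.0
```

>>> {"fn": "apply_moves", "kwargs": {"deltas": [[3.8, [0, 0, 0], 0], [3.8, [0, 0, 0], 0], [3.8, [0, 0, 0], 0]]}}

```text
clock: 6.92
ee_pos: [0.541, 0.1547, 0.0646]
ee_rot: [[0.969, 0.247, 0.0], [0.247, -0.969, 0.0], [0.0, 0.0, -1.0]]
wrist_force: [-0.8, -0.1, 0.8]
width: 0.0376
grasp_force: 0.0
```

Run:
```python
from h import *
s=r.read_state();T=Twt(s);p=r.capture("wrist");q=r.capture("scene");print(s["clock"],s["grasp_force"],s["width"])
a=cv2.resize(p["frame"][150:330,220:430],None,fx=2.85,fy=2.85,interpolation=2)
b=cv2.resize(q["frame"][190:280,255:315],None,fx=3.3,fy=5.7,interpolation=2)
b=cv2.resize(q["frame"][190:290,250:290+20],None,fx=3.3,fy=3.3,interpolation=2)
h=max(a.shape[0],b.shape[0]);f=lambda i:cv2.copyMakeBorder(i,0,h-i.shape[0],0,0,cv2.BORDER_CONSTANT)
cv2.imwrite("pics/w6.png",np.hstack([f(a),f(b)]));print(a.shape,b.shape)
```

```text
6.9167 0.0 0.03763679579277537
(513, 598, 3) (330, 198, 3)
```

View pics/w6.png

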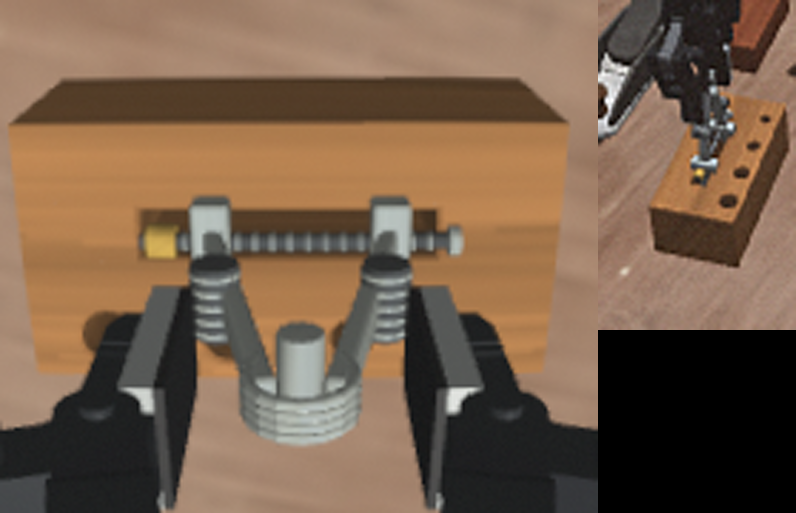

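The fingers stand just outside the studs (crop 190 and 410) and the studs are not yet squeezed. I'll close further and watch the force.

>>> {"fn": "apply_moves", "kwargs": {"deltas": [[3.5, [0, 0, 0], 0], [3.5, [0, 0, 0], 0], [3.5, [0, 0, 0], 0]]}}

```text
clock: 7.27
ee_pos: [0.5409, 0.1547, 0.0645]
ee_rot: [[0.969, 0.247, 0.0], [0.247, -0.969, 0.0], [0.0, -0.0, -1.0]]
wrist_force: [0.9, -0.1, -0.1]
width: 0.0349
grasp_force: 0.0
```

>>> {"fn": "apply_moves", "kwargs": {"deltas": [[3.2, [0, 0, 0], 0], [3.2, [0, 0, 0], 0], [3.2, [0, 0, 0], 0]]}}

```text
clock: 7.52
ee_pos: [0.5409, 0.1548, 0.0645]
ee_rot: [[0.969, 0.247, 0.0], [0.247, -0.969, 0.0], [0.0, -0.0, -1.0]]
wrist_force: [0.1, -0.4, -0.9]
width: 0.0319
grasp_force: 0.0
```

```bash
cat > tabs.py <<'E'
from h import *
def runs(F,row0,row1,c0=270,c1=380):
    x=F[row0:row1,c0:c1].astype(int);m=((x.max(2)-x.min(2))<30)&(x.max(2)>110)
    k=m.mean(0)>.5;e=np.flatnonzero(np.diff(np.r_[0,k,0]));return [(int(a)+c0,int(b)+c0) for a,b in e.reshape(-1,2)]
E
python3 - <<'E'
from tabs import *
s=r.read_state();p=r.capture("wrist");F=p["frame"];print(s["clock"],s["grasp_force"],s["width"],s["tau"])
cv2.imwrite("pics/w7.png",F)
old=cv2.resize(cv2.imread("pics/w6.png")[:513,:598],(210,180),interpolation=cv2.INTER_AREA)
O=np.zeros((400,640,3),np.uint8);O[150:330,220:430]=old
for a in range(220,250,3): print(a,runs(O,a,a+3),runs(F,a,a+3))
E
```

```text
7.5167 0.0 0.03189542559100679 [ 1.16510296e-04 -5.51681757e+01 -5.97966000e+00 -3.57440257e+01
  1.45276115e-02  2.50876823e-03 -1.41819420e-06]
220 [(300, 301)] []
223 [(286, 301), (351, 365)] [(286, 301), (351, 365)]
226 [(287, 301), (351, 365)] [(287, 301), (351, 365)]
229 [(287, 301), (351, 365), (379, 380)] [(287, 301), (351, 365), (378, 380)]
232 [(287, 292), (298, 301), (303, 304), (309, 310), (315, 316), (321, 322), (351, 353), (358, 366), (371, 372), (378, 380)] [(284, 285), (287, 292), (298, 301), (303, 304), (309, 310), (315, 316), (328, 329), (351, 353), (358, 366), (370, 372), (378, 380)]
235 [(284, 286), (287, 292), (299, 301), (302, 305), (308, 311), (314, 317), (320, 323), (327, 329), (333, 336), (340, 342), (346, 348), (358, 366), (370, 372), (378, 380)] [(284, 286), (287, 292), (299, 301), (302, 305), (308, 311), (314, 317), (320, 323), (327, 329), (333, 335), (339, 342), (346, 348), (358, 366), (370, 372), (378, 380)]
238 [(287, 291), (360, 364)] [(287, 291), (360, 364)]
241 [] []
244 [(364, 365)] []
247 [(290, 303), (349, 351), (352, 364)] [(290, 303), (349, 350), (352, 364)]
```

Run:
```python
import cv2,numpy as np
from h import *
q=r.capture("scene")["frame"]
a=cv2.resize(cv2.imread("pics/w7.png")[170:330,250:400],None,fx=3.2,fy=3.2,interpolation=2)
b=cv2.resize(q[195:255,260:310],None,fx=6,fy=6,interpolation=2)
h=max(a.shape[0],b.shape[0]);f=lambda i:cv2.copyMakeBorder(i,0,h-i.shape[0],0,0,cv2.BORDER_CONSTANT)
cv2.imwrite("pics/v7.png",np.hstack([f(a),f(b)]))
```

```text
(no output)
```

View pics/v7.png

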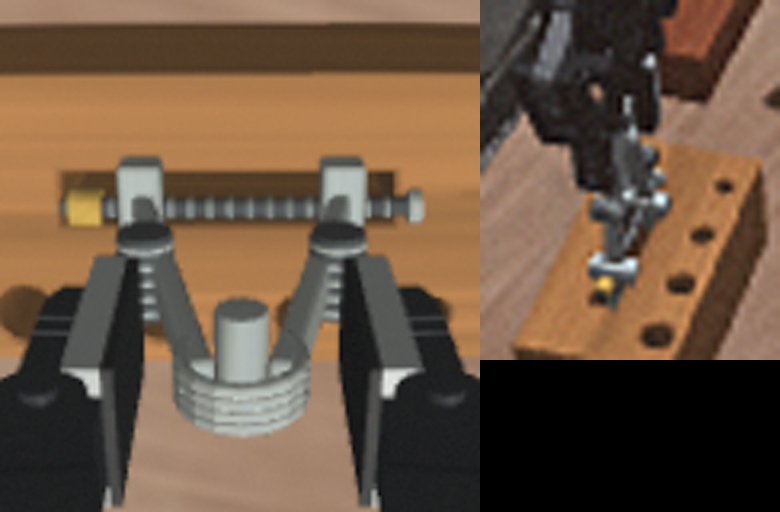

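The fingers overlap the studs in the image but the legs haven't moved, so the pads are probably passing above them. I'll check the heights numerically.

Run:
```python
from h import *
np.set_printoptions(precision=4,suppress=True)
s=r.read_state();p=r.capture("wrist");T=Twt(s)
print(p["T_tool_cam"])
def R(uv,z,x=.5409,y=.1547):
    t=T.copy();t[:3,3]=[x,y,z];return ray(p,uv,t)
A=[((325.1,190.3),.2176),((325.1,230.9),.1016),((325,255),.0646)]
print("stud z", tri([R(u,z) for u,z in A]))
# pad tips in tool frame: inner corners
for n,l,rr,off,sc,w in(("w7",(140,258),(340,258),(250,170),3.2,.0319),("w6",(193,290),(408,290),(220,150),2.85,.0376),("w5",(133,392),(648,392),(195,130),3,.0853)):
    v=[ray(p,(off[0]+a[0]/sc,off[1]+a[1]/sc),np.eye(4)) for a in(l,rr)]
    for x in(.0,.011): print(n,x,[o+d*(x-o[0])/d[0] for o,d in v])
    o,d=v[0];o2,d2=v[1];k=w/(abs(d[1]-d2[1]));print(n,"by width",o+d*k,o2+d2*k)
for d in r.landmark_of("dividers_grip",p)[:1]: print(d)
q=r.capture("scene");print(r.landmark_of("dividers_grip",q)[:1])
```

```text
[[-0.0003 -0.9548 -0.2974  0.0764]
 [ 1.     -0.0002 -0.0003 -0.0004]
 [ 0.0002 -0.2974  0.9548 -0.1763]
 [ 0.      0.      0.      1.    ]]
stud z (array([0.5373, 0.1542, 0.0778]), [np.float64(0.0001080333949653857), np.float64(0.0002557292873000104), np.float64(0.0001718232596262375)])
w7 0.0 [array([ 0.    , -0.0184, -0.0154]), array([ 0.    ,  0.0175, -0.0155])]
w7 0.011 [array([ 0.011 , -0.0158, -0.0386]), array([ 0.011 ,  0.015 , -0.0386])]
w7 by width [ 0.0086 -0.0164 -0.0335] [ 0.0086  0.0155 -0.0335]
w6 0.0 [array([ 0.    , -0.0217, -0.017 ]), array([ 0.    ,  0.0214, -0.0171])]
w6 0.011 [array([ 0.011 , -0.0186, -0.04  ]), array([ 0.011 ,  0.0182, -0.04  ])]
w6 by width [ 0.0097 -0.019  -0.0373] [ 0.0097  0.0186 -0.0373]
w5 0.0 [array([ 0.    , -0.0471, -0.0295]), array([ 0.    ,  0.0465, -0.0295])]
w5 0.011 [array([ 0.011 , -0.0404, -0.0506]), array([ 0.011 ,  0.0397, -0.0507])]
w5 by width [ 0.0068 -0.043  -0.0425] [ 0.0068  0.0423 -0.0426]
{'at': [326.6, 257.9], 'confidence': 0.83}
[{'at': [281.8, 224.6], 'confidence': 0.56}]
```

Run:
```python
from h import *
np.set_printoptions(precision=4,suppress=True)
s=r.read_state();q=r.capture("scene");T=Twt(s);p=r.capture("wrist")
def proj(P):
    f=200/np.tan(np.radians(q["fovy"])/2);c=q["extrinsics"]@np.r_[P,1];return c[:2]/c[2]*f+[q["cx"],q["cy"]]
for y in(-.02,.02):
  for z in(0,-.0187,-.037): print(y,z,proj((T@[0,y,z,1])[:3]),proj((T@[0.011,y,z,1])[:3]))
print("grip",proj([.5409,.1547,.084]),proj([.5373,.1542,.084]))
print("block top corner near (x-,y-)",proj([.5185,.0849,.05]),proj([.4871,.2105,.05]),"far",proj([.5505,.226,.05]))
print("tri grip",tri([ray(q,(281.8,224.6)),ray(p,(326.6,257.9),T)]))
def pw(P):
    c=np.linalg.inv(p["T_tool_cam"])@np.r_[P,1];th=np.arctan2(np.hypot(c[0],c[1]),c[2]);f=200/np.tan(np.radians(p["fovy"])/2)
    return c[:2]/np.hypot(c[0],c[1])*th*f+[p["cx"],p["cy"]]
for P in([.011,-.016,0],[.011,-.016,-.037],[-.011,-.016,0],[-.011,-.016,-.037],[0,0,-.0187]): print(P,pw(P),(pw(P)-[250,170])*3.2)
```

```text
-0.02 0 [281.6391 235.004 ] [277.4719 234.2078]
-0.02 -0.0187 [281.0539 229.624 ] [276.8456 228.8305]
-0.02 -0.037 [280.4696 224.252 ] [276.2203 223.4616]
0.02 0 [286.9369 224.1701] [282.8587 223.414 ]
0.02 -0.0187 [286.4184 218.8123] [282.3008 218.0592]
0.02 -0.037 [285.9009 213.4651] [281.744  212.7153]
grip [283.7518 223.9265] [285.0691 224.29  ]
block top corner near (x-,y-) [306.7314 219.9425] [290.4903 255.6401] far [265.2906 250.4016]
tri grip (array([0.5417, 0.1568, 0.0858]), [np.float64(0.0034741983437631056), np.float64(0.003474198343763099)])
[0.011, -0.016, 0] [299.3747 223.4157] [157.9991 170.9301]
[0.011, -0.016, -0.037] [293.6441 249.2529] [139.6613 253.6092]
[-0.011, -0.016, 0] [300.4247 255.8766] [161.3592 274.8051]
[-0.011, -0.016, -0.037] [295.4187 286.7548] [145.3398 373.6155]
[0, 0, -0.0187] [325.7442 253.2385] [242.3813 266.3631]
```

Three cues agree that the fingertips really stand about 30 mm behind the nominal TCP, above the studs: the legs are unmoved, the pads occlude the studs, and the scene view shows the tips. I'll open, then lower in small steps while watching the force.

>>> {"fn": "apply_moves", "kwargs": {"deltas": [[6, [0, 0, 0], 0], [6, [0, 0, 0], 0], [6, [0, 0, 0.5], 0], [6, [0, 0, 1.0], 0], [6, [0, 0, 1.0], 0]]}}

```text
clock: 8.33
ee_pos: [0.5402, 0.1544, 0.0532]
ee_rot: [[0.969, 0.247, -0.002], [0.247, -0.969, -0.0], [-0.002, -0.0, -1.0]]
wrist_force: [-0.2, -0.7, -0.4]
width: 0.06
grasp_force: 0.0
```

>>> {"fn": "apply_moves", "kwargs": {"deltas": [[6, [0, 0, 0.4], 0], [6, [0, 0, 0.8], 0], [6, [0, 0, 0.8], 0]]}}

```text
clock: 8.58
ee_pos: [0.5404, 0.1546, 0.0455]
ee_rot: [[0.969, 0.247, -0.001], [0.247, -0.969, -0.0], [-0.001, -0.0, -1.0]]
wrist_force: [-0.5, -0.6, -0.2]
width: 0.0599
grasp_force: 0.0
```

Run:
```python
from h import *
np.set_printoptions(precision=4,suppress=True)
s=r.read_state();q=r.capture("scene");T=Twt(s);p=r.capture("wrist");print(s["clock"],s["ee_pos"],s["wrist_force"])
cv2.imwrite("pics/s8.png",q["frame"])
a=cv2.resize(p["frame"][170:340,235:415],None,fx=2.6,fy=2.6,interpolation=2)
b=cv2.resize(q["frame"][180:255,255:310],None,fx=6,fy=6,interpolation=2)
h=max(a.shape[0],b.shape[0]);f=lambda i:cv2.copyMakeBorder(i,0,h-i.shape[0],0,0,cv2.BORDER_CONSTANT)
cv2.imwrite("pics/v8.png",np.hstack([f(a),f(b)]));print(a.shape,b.shape)
```

```text
8.5833 [0.5404 0.1546 0.0455] [-0.5015 -0.6372 -0.2309]
(442, 468, 3) (450, 330, 3)
```

View pics/v8.png

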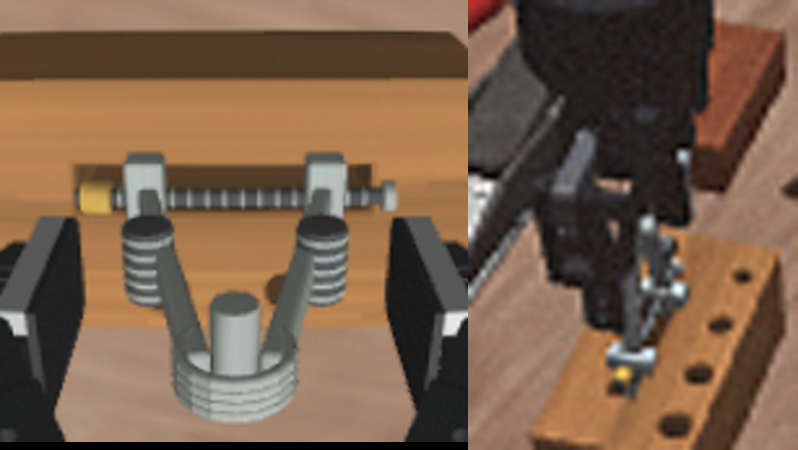

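The tips now stand level with the studs, well clear of the wood, with no contact force. I'll close here.

>>> {"fn": "apply_moves", "kwargs": {"deltas": [[4.8, [0, 0, 0], 0], [4.3, [0, 0, 0], 0], [4.0, [0, 0, 0], 0], [4.0, [0, 0, 0], 0], [4.0, [0, 0, 0], 0]]}}

```text
clock: 9.1
ee_pos: [0.5414, 0.1549, 0.0471]
ee_rot: [[0.969, 0.247, 0.001], [0.247, -0.969, 0.0], [0.001, -0.0, -1.0]]
wrist_force: [0.0, 0.0, 4.8]
width: 0.0401
grasp_force: 7.7
```

Run:
```python
from tabs import *
s=r.read_state();T=Twt(s);p=r.capture("wrist");F=p["frame"];print(s["clock"],s["grasp_force"],s["width"],s["wrist_force"])
for a in range(228,262,3): print(a,runs(F,a,a+3))
O=cv2.resize(cv2.imread("pics/v8.png")[:442,:468],(180,170),interpolation=cv2.INTER_AREA);G=np.zeros_like(F);G[170:340,235:415]=O
print("before");
for a in range(228,262,3): print(a,runs(G,a,a+3))
```

```text
9.1 7.710617780685425 0.040101758746019976 [0.04104649 0.03626667 4.82029342]
228 []
231 []
234 [(287, 303), (349, 364)]
237 [(287, 303), (349, 364)]
240 [(287, 303), (349, 364)]
243 [(287, 293), (299, 303), (307, 308), (328, 329), (349, 352), (358, 364), (368, 369), (374, 375)]
246 [(280, 282), (287, 293), (300, 303), (307, 309), (314, 316), (320, 323), (327, 329), (334, 336), (341, 343), (347, 350), (357, 364), (368, 370), (374, 376)]
249 [(288, 293), (301, 303), (328, 329), (341, 342), (349, 350), (357, 364)]
252 [(288, 290), (361, 363)]
255 []
258 []
261 [(299, 305), (349, 351), (361, 365)]
before
228 []
231 [(355, 366)]
234 [(282, 298), (353, 369)]
237 [(283, 298), (353, 369)]
240 [(283, 298), (353, 368)]
243 [(280, 281), (283, 289), (295, 299), (301, 302), (307, 308), (314, 315), (321, 322), (328, 329), (334, 335), (341, 342), (348, 349), (353, 356), (362, 370), (375, 376)]
246 [(280, 282), (283, 289), (296, 299), (300, 303), (307, 309), (313, 316), (320, 323), (327, 330), (334, 336), (340, 343), (347, 350), (353, 355), (361, 370), (374, 377)]
249 [(284, 289), (297, 299), (360, 367)]
252 [(284, 287), (365, 367)]
255 []
258 []
261 [(296, 302), (364, 369)]
```

The legs are squeezing and the force reads 7.7 N. I'll close to the working gap and lift.

>>> {"fn": "apply_moves", "kwargs": {"deltas": [[3.7, [0, 0, 0], 0], [3.7, [0, 0, 0], 0], [3.7, [0, 0, -0.4], 0], [3.7, [0, 0, -0.9], 0], [3.7, [0, 0, -1.5], 0]]}}

```text
clock: 9.57
ee_pos: [0.5404, 0.1546, 0.0615]
ee_rot: [[0.969, 0.247, -0.001], [0.247, -0.969, -0.0], [-0.001, -0.0, -1.0]]
wrist_force: [-0.1, -0.8, -0.6]
width: 0.037
grasp_force: 7.3
```

Run:
```python
from tabs import *
np.set_printoptions(precision=4,suppress=True)
s=r.read_state();T=Twt(s);p=r.capture("wrist");print(s["clock"],s["ee_pos"],s["grasp_force"],s["width"],s["wrist_force"])
for t in("dividers_grip","dividers","point_left","point_right"):
    for d in r.landmark_of(t,p)[:1]: print(t,d)
for a in range(234,250,3): print(a,runs(p["frame"],a,a+3))
```

```text
9.5667 [0.5404 0.1546 0.0615] 7.314905002713203 0.037045806048153135 [-0.1084 -0.8332 -0.6458]
dividers_grip {'at': [323.8, 270.6], 'confidence': 0.65}
dividers {'at': [293.2, 228.0], 'confidence': 0.7}
point_left {'at': [292.4, 229.0], 'confidence': 0.64}
point_right {'at': [355.4, 223.9], 'confidence': 0.83}
234 [(292, 307), (345, 360)]
237 [(292, 307), (345, 360)]
240 [(292, 308), (345, 359)]
243 [(292, 297), (304, 308), (328, 329), (334, 335), (345, 347), (353, 359), (361, 362), (368, 369), (374, 375)]
246 [(280, 282), (287, 289), (292, 297), (304, 309), (314, 316), (320, 323), (327, 329), (334, 336), (341, 343), (345, 346), (353, 359), (361, 363), (367, 370), (374, 376)]
249 [(281, 282), (292, 297), (305, 308), (353, 359)]
```

Lifted freely: the tabs are fixed in the gripper view and the load is 0.65 N. I'll carry on straight up and refine the dowel positions from the stored picture.

>>> {"fn": "apply_moves", "kwargs": {"deltas": [[3.7, [0, 0, -1.5], 0], [3.7, [0, 0, -3], 0], [3.7, [0, 0, -4.5], 0], [3.7, [0, 0, -5], 0], [3.7, [0, 0, -5], 0]]}}

```text
clock: 10.23
ee_pos: [0.5417, 0.155, 0.1126]
ee_rot: [[0.969, 0.246, 0.002], [0.246, -0.969, 0.0], [0.002, 0.0, -1.0]]
wrist_force: [0.4, -0.1, 0.0]
width: 0.0372
grasp_force: 7.3
```

```bash
cat > dow.py <<'E'
from h import *
def yellow(F,box):
    l,t,rr,b=box;x=F[t:b,l:rr].astype(float);hsv=cv2.cvtColor(F[t:b,l:rr],cv2.COLOR_BGR2HSV)
    m=((hsv[...,1]>165)&(hsv[...,0]>18)&(hsv[...,0]<35)&(hsv[...,2]>80)).astype(np.uint8)
    n,L,S,C=cv2.connectedComponentsWithStats(m);return [(S[i,4],C[i]+[l,t]) for i in range(1,n) if S[i,4]>=4]
E
python3 - <<'E'
from dow import *
np.set_printoptions(precision=4,suppress=True)
z=np.load("w1.npz");F=cv2.imread("pics/w1.png");T=z["T"];p=dict(frame=F,T_tool_cam=z["Tc"],fovy=z["m"][0],cx=z["m"][1],cy=z["m"][2])
for a,c in yellow(F,(280,160,350,195)): print(a,c,onz(p,c,.036,T),onz(p,c,.036,T)+0)
print(cv2.cvtColor(F[176:184,296:336],cv2.COLOR_BGR2HSV)[4,:,1])
# gauge line / rail edges: front & back top corners
for uv in((239.5,193.5),(387,198),(241,158),(388,163.5)): print(onz(p,uv,.034,T))
E
```

```text
[111 130 145 150 152 151 151 148 139 123 111 110 110 110 111 109 110 107
 107 106 106 106 107 107 106 103 104 104 105 113 128 150 149 149 153 150
 149 147 133 112]
[ 0.5197 -0.0487  0.034 ]
[ 0.4967 -0.2386  0.034 ]
[ 0.5656 -0.0578  0.034 ]
[ 0.5416 -0.2417  0.034 ]
```

>>> {"fn": "apply_moves", "kwargs": {"deltas": [[3.7, [-0.8, 2.6, 0], 3], [3.7, [-1.7, 5.8, 0], 6], [3.7, [-2.6, 9, 0], 9], [3.7, [-3.6, 12.2, 0], 12], [3.7, [-4.4, 15, 0], 15]]}}

```text
clock: 10.65
ee_pos: [0.5342, -0.004, 0.1102]
ee_rot: [[1.0, -0.016, -0.002], [-0.016, -1.0, -0.0], [-0.002, 0.001, -1.0]]
wrist_force: [0.8, 0.1, -0.8]
width: 0.0375
grasp_force: 7.3
```

Run:
```python
from dow import *
import dow
np.set_printoptions(precision=4,suppress=True)
s=r.read_state();print(s["clock"],s["ee_pos"],s["ee_rot"][:,0],s["grasp_force"],s["width"])
z=np.load("w1.npz");F=cv2.imread("pics/w1.png");T=z["T"];p=dict(frame=F,T_tool_cam=z["Tc"],fovy=z["m"][0],cx=z["m"][1],cy=z["m"][2])
S=cv2.cvtColor(F,cv2.COLOR_BGR2HSV)[165:195,280:350,1]
n,L,St,C=cv2.connectedComponentsWithStats((S>127).astype(np.uint8))
P=[]
for i in range(1,n):
    if St[i,4]>8: c=C[i]+[280,165];print(St[i],c,onz(p,c,.036,T));P.append(onz(p,c,.036,T))
```

```text
10.65 [ 0.5342 -0.004   0.1102] [ 0.9999 -0.0162 -0.0017] 7.268240824341774 0.037528765484313456
[17  9  9  9 61] [300.7541 178.1311] [ 0.5324 -0.1312  0.036 ]
[46 11  9  8 56] [330.1429 179.5179] [ 0.5274 -0.1675  0.036 ]
```

>>> {"fn": "apply_moves", "kwargs": {"deltas": [[3.7, [0, 3.5, 0], 2], [3.7, [0, 7, 0], 4], [3.7, [0, 10.5, 0], 6], [3.7, [-0.1, 13.5, 0], 6], [3.7, [-0.1, 14.2, 0], 6]]}}

```text
clock: 11.07
ee_pos: [0.5307, -0.1499, 0.11]
ee_rot: [[0.992, -0.124, -0.002], [-0.124, -0.992, -0.002], [-0.002, 0.002, -1.0]]
wrist_force: [0.2, -0.4, -0.7]
width: 0.0371
grasp_force: 7.3
```

>>> {"fn": "apply_moves", "kwargs": {"deltas": [[3.7, [0, 0, 0], 0], [3.7, [0, 0, 0], 0], [3.7, [0, 0, 0], 0]]}}

```text
clock: 11.32
ee_pos: [0.5325, -0.1415, 0.111]
ee_rot: [[0.993, -0.115, -0.001], [-0.115, -0.993, 0.001], [-0.001, -0.001, -1.0]]
wrist_force: [0.2, 1.0, -0.7]
width: 0.037
grasp_force: 7.3
```

```bash
cat > meas.py <<'E'
from h import *
import sys
np.set_printoptions(precision=4,suppress=True)
s=r.read_state();T=Twt(s);print(s["clock"],s["ee_pos"],s["ee_rot"][:,0],s["grasp_force"],s["width"],s["wrist_force"])
for cam in sys.argv[2:]:
    p=r.capture(cam);cv2.imwrite(f"pics/{sys.argv[1]}_{cam}.png",p["frame"])
    np.savez(f"{sys.argv[1]}_{cam}.npz",T=T,**{k:v for k,v in p.items() if isinstance(v,(np.ndarray,float,int))})
    for t in("point_left","point_right","dividers_grip","dividers","dowel_centre_a_point"):
        zz=.039 if "dowel" in t else T[2,3]-.024+(.061 if "grip" in t else 0)
        for d in r.landmark_of(t,p)[:2]: print(cam,t,d["at"],round(d["confidence"],2),onz(p,d["at"],zz,T))
E
python3 meas.py m1 wrist scene top
```

```text
11.3167 [ 0.5325 -0.1415  0.111 ] [ 0.9934 -0.115  -0.0008] 7.2642698138952255 0.03703298298863018 [ 0.2025  0.9893 -0.7382]
wrist point_left [294.7, 228.8] 0.85 [ 0.5328 -0.1197  0.087 ]
wrist point_right [354.3, 228.4] 0.85 [ 0.5284 -0.1609  0.087 ]
wrist dividers_grip [327.2, 271.2] 0.8 [ 0.5308 -0.1419  0.148 ]
wrist dowel_centre_a_point [313.0, 206.5] 0.47 [ 0.5329 -0.1308  0.039 ]
scene point_left [339.5, 164.8] 0.6 [ 0.5347 -0.1228  0.087 ]
scene point_left [223.6, 292.4] 0.58 [0.5344 0.3966 0.087 ]
scene point_right [345.8, 155.1] 0.47 [ 0.5412 -0.1731  0.087 ]
scene point_right [342.5, 145.7] 0.35 [ 0.5727 -0.2109  0.087 ]
scene dividers_grip [344.4, 147.3] 0.63 [ 0.5225 -0.1288  0.148 ]
scene dividers [342.5, 163.7] 0.5 [ 0.5297 -0.1315  0.087 ]
top point_left [360.2, 179.8] 0.38 [ 0.5356 -0.1171  0.087 ]
top dividers_grip [370.9, 173.5] 0.63 [ 0.54   -0.1351  0.148 ]
top dividers_grip [379.8, 146.1] 0.43 [ 0.6093 -0.1584  0.148 ]
top dividers [369.6, 178.3] 0.59 [ 0.5398 -0.1418  0.087 ]
```

```bash
cat >> h.py <<'E'
def pw(p,P):
    c=np.linalg.inv(p["T_tool_cam"])@np.r_[P,1];n=np.hypot(c[0],c[1]);f=200/np.tan(np.radians(p["fovy"])/2)
    return c[:2]/n*np.arctan2(n,c[2])*f+[p["cx"],p["cy"]]
E
python3 - <<'E'
from h import *
np.set_printoptions(precision=1,suppress=True,linewidth=250)
z=np.load("m1_wrist.npz");p={k:z[k] for k in z.files};T=z["T"]
for x in(-.003,0):
  for h in(.02,.024,.030): print(x,h,pw(p,[x,-.0188,h]),pw(p,[x,.0188,h]))
print("grip",pw(p,[0,0,-.037]),pw(p,[-.003,0,-.037]))
print("dowel",[pw(p,(np.linalg.inv(T)@np.r_[P,1])[:3]) for P in([.5324,-.1312,.036],[.5274,-.1675,.036])])
F=p["frame"][200:246,284:366].astype(int);sat=F.max(2)-F.min(2);v=F.max(2)
print("     "+"".join(str((c//10)%10) if c%10==0 else "." for c in range(284,366)))
for i in range(46):
    print(200+i,"".join("#" if v[i,j]<70 else "o" if sat[i,j]<45 else "Y" if sat[i,j]>0.5*v[i,j] and F[i,j,1]>.75*v[i,j] else "+" if v[i,j]>200 else "." for j in range(82)))
E
```

```text
-0.003 0.02 [298.3 232.2] [353.2 232.1]
-0.003 0.024 [298.8 230. ] [352.7 230. ]
-0.003 0.03 [299.4 226.9] [352.  226.9]
0 0.02 [298.2 228.1] [353.4 228.1]
0 0.024 [298.6 226. ] [352.9 226. ]
0 0.03 [299.3 223. ] [352.2 223. ]
grip [326.  268.5] [326.  273.6]
dowel [array([313.7, 205.9]), array([356.7, 206.8])]
     ......9.........0.........1.........2.........3.........4.........5.........6.....
200 ++++++++++++++++++++++++++..YYYY..+++++++++++++++++++++++++++++++++++++....+++++++
201 ++++++++++++++++++++++++++YYYYYYYY.++++++++++++++++++++++++++++++++++.YYYYYY.+++++
202 +++++++++++++++++++++++++.YYYYYYYYY++++++++++++++++++++++++++++++++..YYYYYYYY.++++
203 +++++++++++++++++++++++++YYYYYYYYYYY+++++++++++++++++++++++++++++++.YYYYYYYYYY++++
204 ++++++++++++++++++++++++YYYYYYYYYYYY.++++++++++++++++++++++++++++++.YYYYYYYYYYY+++
205 ........oooooooo........YYYYYYYYYYYY..............++++++++++++++++.YYYYYYYYYYYY+++
206 ++++++++........++++++++YYYYYYYYYYYY........................oo.....YYYYYYYYYYYY.o.
207 ++++++++++++++++++++++++YYYYYYYYYYYY++++++.........................YYYYYYYYYYYY...
208
[... 2602 characters left out ...]
....
238 .......oooooooooooooooooo.................................oooooooooooooooooo......
239 .......oooooooooooooooooo.................................oooooooooooooooooo......
240 .......oooooooooooooooooo.................................oooooooooooooooooo......
241 .......oooooooooooooooooo.................................oooooooooooooooooo.o....
242 ...oo..ooooooooooooooooooo...ooo....oo.....oo.....o.....ooooooooooooooooooooooo...
243 ###oo##oooooooooooooooooooooooooooooooooooooooooooooooooooo#oooooooooooooooo#o####
244 ##ooo##ooooooooooooooooooo###ooo####ooo###oooo####ooo###oooooooooooooooooooooooo##
245 oooooooooooooooooooooooooooooooooooooooooooooooooooooooooooooooooooooooooooooooooo
```

Run:
```python
from tabs import *
np.set_printoptions(precision=4,suppress=True)
z=np.load("m1_wrist.npz");F=z["frame"];T=z["T"];p={k:z[k] for k in z.files}
for a in range(225,256,3): print(a,runs(F,a,a+3))
for P in((313.5,205.7),(356.8,206.6)): print(onz(p,P,.036,T),onz(p,P,.036,T))
```

```text
225 []
228 []
231 [(292, 299), (307, 308), (347, 359)]
234 [(291, 308), (345, 360)]
237 [(291, 308), (345, 360)]
240 [(291, 308), (345, 359)]
243 [(280, 281), (292, 297), (304, 308), (328, 329), (334, 335), (345, 347), (353, 359), (361, 362), (368, 369), (374, 375)]
246 [(280, 282), (287, 289), (292, 297), (304, 309), (314, 316), (320, 322), (327, 329), (334, 336), (341, 343), (345, 346), (353, 359), (361, 363), (368, 370), (374, 376)]
249 [(288, 289), (292, 297), (305, 309), (344, 345), (353, 359), (362, 363)]
252 [(306, 308)]
255 [(378, 379)]
[ 0.5326 -0.131   0.036 ] [ 0.5326 -0.131   0.036 ]
[ 0.5276 -0.1676  0.036 ] [ 0.5276 -0.1676  0.036 ]
```

The dividers have not slipped in the grip (the tab rows match those before the lift). The dowels are 36.9 mm apart with yaw about -7.8°. Next I align and lower part way.

>>> {"fn": "apply_moves", "kwargs": {"deltas": [[3.66, [0, 0.4, 0], 0.6], [3.66, [0, 0.8, 0.5], 1.2], [3.66, [0, 0.8, 1.5], 1.2], [3.66, [0, 0.8, 2.5], 1.2], [3.66, [0, 0.8, 2.5], 1.2]]}}

```text
clock: 12.63
ee_pos: [0.5298, -0.1511, 0.0836]
ee_rot: [[0.99, -0.138, -0.004], [-0.138, -0.99, 0.001], [-0.004, -0.001, -1.0]]
wrist_force: [-0.4, 0.3, -0.6]
width: 0.0367
grasp_force: 7.5
```

>>> {"fn": "apply_moves", "kwargs": {"deltas": [[3.66, [0, 0, 0], 0], [3.66, [0, 0, 0], 0], [3.66, [0, 0, 0], 0], [3.66, [0, 0, 0], 0], [3.66, [0, 0, 0], 0]]}}

```text
clock: 13.05
ee_pos: [0.5318, -0.1514, 0.0869]
ee_rot: [[0.99, -0.138, 0.001], [-0.138, -0.99, -0.0], [0.001, 0.0, -1.0]]
wrist_force: [0.2, 0.0, -2.6]
width: 0.0368
grasp_force: 7.5
```

```bash
cat > map.py <<'E'
from h import *
def show(F,r0,r1,c0,c1):
    F=F[r0:r1,c0:c1].astype(int);sat=F.max(2)-F.min(2);v=F.max(2)
    print("    "+"".join(str((c//10)%10) if c%10==0 else "." for c in range(c0,c1)))
    for i in range(r1-r0): print(r0+i,"".join("#" if v[i,j]<70 else "o" if sat[i,j]<45 else "Y" if sat[i,j]>0.5*v[i,j] and F[i,j,1]>.75*v[i,j] else "+" if v[i,j]>200 else "." for j in range(c1-c0)))
E
python3 meas.py m2 wrist; python3 -c "
from map import *
show(np.load('m2_wrist.npz')['frame'],200,250,282,370)"
```

```text
13.05 [ 0.5318 -0.1514  0.0869] [ 0.9905 -0.1378  0.0006] 7.501960247755051 0.036780279280129474 [ 0.2078  0.0444 -2.5942]
wrist point_left [295.0, 228.7] 0.87 [ 0.5327 -0.1299  0.0629]
wrist point_left [300.3, 218.0] 0.21 [ 0.54   -0.1349  0.0629]
wrist point_right [351.5, 228.9] 0.62 [ 0.5272 -0.1688  0.0629]
wrist dividers_grip [324.6, 272.7] 0.97 [ 0.5294 -0.1503  0.1239]
wrist dowel_centre_a_point [298.2, 215.2] 0.58 [ 0.5345 -0.1305  0.039 ]
    ........9.........0.........1.........2.........3.........4.........5.........6.........
200 +++++++++++++++++..++++++++++++++++++++++++++++++++++++++++++++++..+++++++++++++++++++++
201 +++++++++++++++++..+++++++++++++++++++++++++++++++++++++++++++++...+++++++++++++++++++++
202 +++++++++++++++++..+++++++++++++++++++++++++++++++++++++++++++++...+++++++++++++++++++++
203 +++++++++++++++++..+++++++++++++++++++++++++++++++++++++++++++++...+++++++++++++++++++++
204 +++++++++++++++++..+++++++++++++++++++++++++++++++++++++++++++++...+++++++++++++++++++++
205 +++++++++++++++++..+++++++++++++++++++++++++++++++++++++++++++++...+++++++++++++++++++
[... 3394 characters left out ...]
.............o......oooooooooooooooooo.oo.....oo.
243 o####oo###ooooooooooooooooooooooooooooooooooooooooooooooooooooooooooooooooooo##o#####oo#
244 o###ooo###oooooooooooooooooo###ooo####ooo###oooo####ooo###ooooooooooooooooooo#oooo##oooo
245 oooooooooooooooooooooooooooooooooooooooooooooooooooooooooooooooooooooooooooooooooooooooo
246 oooooooooooooooooooooooooooooooooooooooooooooooooooooooooooooooooooooooooooooooooooooooo
247 oooooooooooooooooooooooooooooooooooooooooooooooooooooooooooooooooooooooooooooooooooooooo
248 oooooooooooooooooooooooooooooooooooooooooooooooooooooooooooooooooooooooooooooooooooooooo
249 oooooooooooooooooooooooooooooooooooooooooooooooooooooooooooooooooooooooooooooooooooooooo
```

```bash
cat > err.py <<'E'
from h import *
import sys
np.set_printoptions(precision=4,suppress=True)
f=sys.argv[1];z=np.load(f+"_wrist.npz");p={k:z[k] for k in z.files};T=z["T"]
hsv=cv2.cvtColor(p["frame"],cv2.COLOR_BGR2HSV).astype(int);F=p["frame"].astype(int)
m=((F.max(2)-F.min(2)>.5*F.max(2))&(F[...,1]>.75*F.max(2))&(F.max(2)>90)).astype(np.uint8)
m[:190]=0;m[242:]=0;m[:,:280]=0;m[:,372:]=0
n,L,S,C=cv2.connectedComponentsWithStats(m);D=[]
for i in range(1,n):
    if S[i,4]>40: D.append((C[i],onz(p,C[i],.0355,T)));print(S[i],C[i],D[-1][1])
D.sort(key=lambda d:d[0][0]);a,b=D[0][1],D[-1][1];d=a-b
print("gap",np.linalg.norm(d),"yaw",np.degrees(np.arctan2(-d[0],d[1])),"tool yaw",np.degrees(np.arctan2(T[1,0],T[0,0])))
t=[(T[:3,:3].T@(q-T[:3,3])) for q in(a,b)];print("tool",t,"mid",(t[0]+t[1])/2)
E
python3 err.py m1; python3 err.py m2; python3 -c "
from h import *
s=r.read_state();print(s['clock'],s['wrist_force'],s['moment'],s['qd'])"
```

```text
[308 200  12  12 119] [313.6975 205.7563] [ 0.5324 -0.1312  0.0355]
[351 201  12  12 119] [356.5462 206.521 ] [ 0.5275 -0.1674  0.0355]
gap 0.03655909281090363 yaw -7.661159596119369 tool yaw -6.600898609008587
tool [array([-0.0012, -0.0102,  0.0755]), array([-0.0018,  0.0264,  0.0754])] mid [-0.0015  0.0081  0.0755]
[294 210  13  13 144] [300.1042 216.0903] [ 0.5324 -0.1314  0.0355]
[340 210  14  13 144] [346.9306 215.9722] [ 0.5275 -0.1675  0.0355]
gap 0.0364676644141759 yaw -7.771274804736963 tool yaw -7.919197487311784
tool [array([-0.0022, -0.0199,  0.0514]), array([-0.0021,  0.0165,  0.0514])] mid [-0.0021 -0.0017  0.0514]
13.35 [-0.34826879 -0.09168036 -0.32647347] [-0.02275407  0.04524191  0.02919646] [-0.00036983 -0.00048098 -0.00076257  0.0002726  -0.00086021 -0.00011118
  0.00076199]
```

>>> {"fn": "apply_moves", "kwargs": {"deltas": [[3.66, [-0.05, -0.06, 0.4], 0], [3.66, [-0.09, -0.12, 0.8], 0], [3.66, [-0.09, -0.12, 1.2], 0], [3.66, [-0.09, -0.12, 1.5], 0], [3.66, [-0.09, -0.12, 1.5], 0]]}}

```text
clock: 13.77
ee_pos: [0.5302, -0.1499, 0.0705]
ee_rot: [[0.99, -0.138, -0.001], [-0.138, -0.99, 0.0], [-0.001, -0.0, -1.0]]
wrist_force: [0.3, -0.3, -0.8]
width: 0.0366
grasp_force: 7.5
```

>>> {"fn": "apply_moves", "kwargs": {"deltas": [[3.66, [0, 0, 0], 0], [3.66, [0, 0, 0], 0], [3.66, [0, 0, 0], 0], [3.66, [0, 0, 0], 0]]}}

```text
clock: 14.1
ee_pos: [0.531, -0.1501, 0.0717]
ee_rot: [[0.99, -0.138, 0.0], [-0.138, -0.99, -0.0], [0.0, 0.0, -1.0]]
wrist_force: [-0.7, -0.8, 0.2]
width: 0.0368
grasp_force: 7.5
```

```bash
python3 meas.py m3 wrist; python3 err.py m3; python3 -c "
from map import *
F=np.load('m3_wrist.npz')['frame']
show(F,208,234,285,365)
print(F[222:232,290:304].mean(2).astype(int));print(F[222:232,340:360].mean(2).astype(int))"
```

```text
14.1 [ 0.531  -0.1501  0.0717] [ 0.9904 -0.1379  0.0003] 7.493750676512718 0.036764169725926193 [-0.7298 -0.8466  0.2349]
wrist point_left [296.6, 227.2] 0.61 [ 0.5329 -0.13    0.0477]
wrist point_right [354.2, 229.1] 0.95 [ 0.5259 -0.1694  0.0477]
wrist dividers_grip [325.8, 270.2] 0.91 [ 0.53   -0.1499  0.1087]
wrist dividers [349.2, 224.1] 0.19 [ 0.5301 -0.1664  0.0477]
wrist dowel_centre_a_point [298.0, 223.9] 0.69 [ 0.532  -0.1301  0.039 ]
wrist dowel_centre_a_point [347.0, 220.3] 0.45 [ 0.5299 -0.1654  0.039 ]
[293 215  15  13 154] [300.1494 221.2078] [ 0.5327 -0.1315  0.0355]
[343 215  15  13 158] [349.7658 221.2215] [ 0.5276 -0.1674  0.0355]
gap 0.036279931855516125 yaw -7.954325541791237 tool yaw -7.92836587431575
tool [array([-0.0009, -0.0187,  0.0362]), array([-0.0009,  0.0176,  0.0362])] mid [-0.0009 -0.0006  0.0362]
    .....9.........0.........1.........2.........3.........4.........5.........6....
208 ++++++++++++++..+++++++++++++++++++++++++++++++++++++++++++++++++o.+++++++++++++
209 ++++++++++++++..+++++++++++++++++++++++++++++++++++++++++++++++++o.+++++++++++++
210 
[... 2777 characters left out ...]
 150 161
  168 170]
 [170 170 167 160 147 141 136 131 124 114 129 138 145 150 151 151 153 163
  170 169]
 [171 171 170 165 151 146 142 140 136 131 135 142 148 152 151 154 159 167
  171 170]
 [171 172 172 170 162 150 144 143 143 146 146 150 151 151 152 156 168 171
  171 172]
 [169 169 169 169 167 158 149 145 145 145 147 137 115 118 158 165 168 169
  168 168]
 [164 163 156 140 140 129 122 118 117 116 116 105  87  88 115 118 136 154
  162 162]
 [160 159 144 107 105  92  88  87  86  84  85  76  72  73  71  71  99 139
  157 158]
 [157 157 138  90  79  77  77  76  76  77  77  76  74  75  74  74  74 124
  150 157]
 [158 157 137  80  81  81  81  81  81  81  82  82  82  83  83  83  80 108
  138 158]]
```

In the picture the divider points show as dark tips at (297.3,227) and (352.5,227), against dowel discs at 300 and 350. Centring is good but the gap is about 1.5 mm too wide. I'll close a touch and lower to the hover height.

>>> {"fn": "apply_moves", "kwargs": {"deltas": [[3.64, [0, 0, 0.1], 0], [3.62, [0, 0, 0.2], 0], [3.6, [0, 0, 0.3], 0], [3.6, [0, 0, 0.4], 0], [3.6, [0, 0, 0.4], 0]]}}

```text
clock: 14.82
ee_pos: [0.5306, -0.15, 0.0672]
ee_rot: [[0.99, -0.138, -0.0], [-0.138, -0.99, 0.0], [-0.0, -0.0, -1.0]]
wrist_force: [-0.1, -0.6, -0.3]
width: 0.036
grasp_force: 7.8
```

>>> {"fn": "apply_moves", "kwargs": {"deltas": [[3.6, [0, 0, 0], 0], [3.6, [0, 0, 0], 0], [3.6, [0, 0, 0], 0], [3.6, [0, 0, 0], 0]]}}

```text
clock: 15.15
ee_pos: [0.5308, -0.1501, 0.0676]
ee_rot: [[0.99, -0.138, 0.0], [-0.138, -0.99, 0.0], [0.0, -0.0, -1.0]]
wrist_force: [-0.1, -0.5, -1.2]
width: 0.036
grasp_force: 7.8
```

```bash
python3 meas.py m4 wrist; python3 err.py m4; python3 -c "
from map import *
F=np.load('m4_wrist.npz')['frame'];g=F.mean(2).astype(int)
show(F,206,232,285,365)
np.set_printoptions(linewidth=200)
print(g[214:231,290:310]);print(g[214:231,340:361]);print(g[206:213].mean(0)[292:308].astype(int),g[206:213].mean(0)[342:358].astype(int))"
```

```text
15.15 [ 0.5308 -0.1501  0.0676] [ 0.9905 -0.1379  0.    ] 7.786889970302582 0.03595535098542683 [-0.0612 -0.5489 -1.2357]
wrist point_left [298.0, 228.7] 0.56 [ 0.5315 -0.1307  0.0436]
wrist point_right [353.6, 230.1] 0.6 [ 0.5251 -0.1689  0.0436]
wrist dividers_grip [327.0, 268.3] 0.74 [ 0.5309 -0.1506  0.1046]
wrist dowel_centre_a_point [296.7, 225.6] 0.74 [ 0.5322 -0.1295  0.039 ]
[293 217  15  12 141] [299.7305 222.4468] [ 0.5331 -0.1315  0.0355]
[343 217  15  11 141] [350.3333 222.2837] [ 0.5282 -0.1675  0.0355]
gap 0.036329653429172125 yaw -7.736613334747107 tool yaw -7.924511428025233
tool [array([-0.0004, -0.0187,  0.0321]), array([-0.0002,  0.0176,  0.0321])] mid [-0.0003 -0.0005  0.0321]
    .....9.........0.........1.........2.........3.........4.........5.........6....
206 +++++++++++++...+++++++++++++++++++++++++++++++++++++++++++++++++..+++++++++++++
207 +++++++++++++...+++++++++++++++++++++++++++++++++++++++++++++++++..+++++++++++++
208 +++++++++++++...+++++++++++++++++++++++++++++++++++++++++++++++++..+++++++++++++
209 ++++++++++++++..+++++++++++++++++++++++++++..++++
[... 4225 characters left out ...]
 120 134 143 147 151 153 153 154 157 158 157]
 [169 169 168 163 146 141 136 130 121 112 113 135 145 148 151 150 150 154 162 169 169]
 [170 170 170 167 148 142 137 133 128 120 110 129 142 147 151 150 151 160 168 170 170]
 [170 171 171 169 158 149 144 141 139 136 120  99 112 137 153 152 154 164 170 171 171]
 [170 162 151 141 129 121 118 116 112 106  97  80  85 102 115 132 159 168 170 170 170]
 [168 147 120 105  90  86  85  85  83  73  72  72  73  72  77 101 142 162 167 167 167]
 [163 133  92  79  77  75  77  77  77  75  75  75  75  74  72  72 114 148 163 163 162]]
[168 168 168 168 168 168 162 142 136 167 167 167 167 167 167 167] [171 171 171 171 171 171 171 169 134 148 164 170 170 170 170 170]
```

The points at (298.35,227) and (351.4,227) measure about 36.8 mm apart, against 36.6 mm for the dowels. The midpoints agree, and the hover is about 4.5 mm. I'll make one last nudge in x and hold.

>>> {"fn": "apply_moves", "kwargs": {"deltas": [[3.6, [-0.05, 0, 0], 0], [3.6, [-0.05, 0, 0], 0], [3.6, [-0.05, 0, 0], 0], [3.6, [-0.05, 0, 0], 0], [3.6, [-0.05, 0, 0], 0]]}}

```text
clock: 15.87
ee_pos: [0.5303, -0.15, 0.0675]
ee_rot: [[0.99, -0.138, -0.0], [-0.138, -0.99, 0.0], [-0.0, -0.0, -1.0]]
wrist_force: [0.8, -0.1, -0.9]
width: 0.0363
grasp_force: 7.8
```

>>> {"fn": "apply_moves", "kwargs": {"deltas": [[3.6, [0, 0, 0], 0], [3.6, [0, 0, 0], 0], [3.6, [0, 0, 0], 0], [3.6, [0, 0, 0], 0], [3.6, [0, 0, 0], 0]]}}

```text
clock: 16.28
ee_pos: [0.5303, -0.15, 0.0675]
ee_rot: [[0.99, -0.138, -0.0], [-0.138, -0.99, 0.0], [-0.0, -0.0, -1.0]]
wrist_force: [0.0, 0.1, -0.4]
width: 0.0365
grasp_force: 7.8
```

```bash
python3 meas.py m5 wrist; python3 -c "
from map import *
np.set_printoptions(linewidth=200)
g=np.load('m5_wrist.npz')['frame'].mean(2).astype(int)
print(g[222:230,292:306]);print(g[222:230,344:358]);print(g[206:213].mean(0)[294:304].astype(int),g[206:213].mean(0)[345:355].astype(int))"
```

```text
16.2833 [ 0.5303 -0.15    0.0675] [ 0.9904 -0.1379 -0.    ] 7.786808609962463 0.03647542788042495 [ 0.0058  0.1049 -0.4124]
wrist point_left [295.6, 228.8] 0.96 [ 0.5311 -0.1289  0.0435]
wrist point_right [352.3, 229.4] 0.85 [ 0.5252 -0.1679  0.0435]
wrist dividers_grip [325.9, 269.4] 0.78 [ 0.5298 -0.1499  0.1045]
wrist dowel_centre_a_point [298.6, 225.7] 0.55 [ 0.5315 -0.1307  0.039 ]
[[140 145 143 139 133 128 129 133 139 144 145 151 153 153]
 [150 147 143 136 130 120 119 127 137 144 148 152 154 153]
 [162 151 142 136 130 117 110 125 142 145 149 151 152 151]
 [164 153 143 138 134 121 111 126 145 145 149 149 150 150]
 [170 160 145 141 138 134 127 127 133 143 149 151 152 152]
 [171 165 154 146 144 129 107 121 144 149 151 152 151 155]
 [171 168 155 125 110 100  87  98 116 119 119 120 120 122]
 [166 162 140  97  76  75  74  80  83  85  84  83  83  84]]
[[149 144 140 133 126 125 126 134 140 145 150 153 154 149]
 [147 142 137 131 121 115 117 131 141 146 151 153 153 149]
 [146 141 137 130 119 111 111 130 141 148 151 151 150 155]
 [149 143 138 131 125 115 112 129 141 148 151 150 150 159]
 [155 147 142 140 137 130 125 134 144 150 151 151 153 161]
 [166 152 145 143 141 141 127 103 112 137 150 151 158 167]
 [132 123 118 115 113 109  98  81  85 101 113 133 159 167]
 [ 90  89  87  86  82  74  73  73  73  72  77 103 141 158]]
[167 167 167 167 162 143 136 167 167 167] [170 170 169 170 169 134 145 161 169 169]
```

```bash
python3 -c "
from station import r
print(r.job_done())"
```

```text
the job is handed in; nothing more can be done
None
```

I handed the job in at about 16.5 s with the dividers still pinched by the studs. By the last wrist picture, each point stands over its dowel centre to within about half a millimetre, about 4.5 mm above the brass. The gap is steady at about 36.8 mm, against 36.6 mm measured between the dowels. I did not get the verdict back.

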